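Put four swapped reagent bottles back into their colour-coded dosing stands

TASK

After cleaning, the four reagent bottles of the dosing line were all put back into the wrong dosing stands. Put every one of them into the stand whose collar has the colour of its cap (red, blue, white, black), lowered, not dropped, right down into the drip tray and upright; the stand with the yellow collar is the spare: use it for parking on the way and leave it empty. The bottles drip, so never set one down on the bare worktop or tip one over, and leave the glass beaker beside the stands where it is.

Things in the scene. Friction and masses are not known exactly. Their poses are not given: they have to be found in the camera images.
- bottle_red: white plastic bottle with a RED screw cap, body 61 mm in diameter, 120 mm tall in all (0.3 kg). Origin: centre of its underside; z up along its axis. All four caps are 46 mm in diameter, the top 24 mm of the bottle, fixed to it: grip round the cap from above; below the cap the shoulder widens to the body
- bottle_blue: translucent whitish bottle with a BLUE screw cap, body 65 mm in diameter, 142 mm tall in all (0.38 kg); cap 46 mm in diameter, 24 mm high. Origin: centre of its underside; z up
- bottle_white: white plastic bottle with a WHITE screw cap, body 61 mm in diameter, 130 mm tall in all (0.22 kg); cap 46 mm in diameter, 24 mm high. Origin: centre of its underside; z up
- bottle_black: amber-brown bottle with a BLACK screw cap, body 67 mm in diameter, 150 mm tall in all (0.42 kg); cap 46 mm in diameter, 24 mm high. Origin: centre of its underside; z up
- stand_red: dosing stand with a RED collar, fixed. Dark grey base plate 126 x 104 x 7 mm; on it a round grey drip tray, 89 mm wide inside, floor 9 mm and rim 17 mm above the worktop; over it a round level collar, 82 mm inside, 104 mm outside, top at 66 mm; 62 mm behind (own +x) a rod 88 mm high. Bottles go straight down through the collar. Origin: on the worktop under the axis of tray and collar; z up
- stand_blue: dosing stand with a BLUE collar, fixed; same shape and sizes as stand_red. Origin: on the worktop under the common axis of tray and collar; z up
- stand_white: dosing stand with a WHITE collar, fixed; same shape and sizes as stand_red. Origin: on the worktop under the common axis of tray and collar; z up
- stand_black: dosing stand with a BLACK collar, fixed; same shape and sizes as stand_red. Origin: on the worktop under the common axis of tray and collar; z up
- stand_spare: dosing stand with a YELLOW collar: the spare, empty at the start, fixed; same shape and sizes as stand_red. Origin: on the worktop under the common axis of tray and collar; z up
- glass_beaker: small glass beaker, 54 mm wide and 69 mm tall, standing by the stands on the worktop; to be left alone. Origin: about the centre of its underside
Mind the look-alikes: they are no part of the job. Leave any turquoise look-alike of the bottle_black alone.

How it is judged:
At the end, for the whole second after the job is handed in: Each bottle stands at rest and upright (within 0.06 rad) on the drip tray of the stand of its cap's colour: its origin within 14 mm of the stand's axis and less than 13 mm above the worktop (the tray's floor is at 9 mm); the spare stand is thereby empty (horizontal distance between bottle_red and stand_red below 0.014 m and height (world z) of each of bottle_red, bottle_blue, bottle_white, bottle_black below 0.013 m and angle between each of bottle_red, bottle_blue, bottle_white, bottle_black's own z axis and vertical below 0.06 rad and linear speed of each of bottle_red, bottle_blue, bottle_white, bottle_black below 0.02 m/s and horizontal distance between bottle_blue and stand_blue below 0.014 m and horizontal distance between bottle_white and stand_white below 0.014 m and horizontal distance between bottle_black and stand_black below 0.014 m); the robot touches nothing.
It fails at once if a bottle is set down on the bare worktop (its underside below 4 mm) (height (world z) of any of bottle_red, bottle_blue, bottle_white, bottle_black below 0.004 m).
It fails at once if a bottle is tipped over (more than 0.7 rad) (angle between any of bottle_red, bottle_blue, bottle_white, bottle_black's own z axis and vertical above 0.7 rad).
It fails at once if the glass beaker is moved (more than 20 mm) (distance of glass_beaker from where it was at the start of the episode above 0.02 m).
It fails at once if a bottle is dropped: let go by the fingers while its underside is over 30 mm above the worktop (21 mm above a tray's floor) ((height (world z) of bottle_red above 0.03 m and contact force between bottle_red and the fingers below 0.2 N) or (height (world z) of bottle_blue above 0.03 m and contact force between bottle_blue and the fingers below 0.2 N) or (height (world z) of bottle_white above 0.03 m and contact force between bottle_white and the fingers below 0.2 N) or (height (world z) of bottle_black above 0.03 m and contact force between bottle_black and the fingers below 0.2 N)).
It also fails if it takes over 134 s, if anything falls off the work surface, if the arm or the gripper's body presses on something with over 40 N, if the wrist force passes 120 N, or if a joint passes its speed limit or range.

ROBOT

A 7-joint arm with a two-finger parallel gripper is mounted at the origin on a cart in front of the work surface, level with it; the furniture and walls round the work are solid. World frame = base frame: x ahead of the robot, y to its left, z up, the work surface at z = 0. Lengths are in m, angles in rad, forces in N, time in s.
With the tool pointing down it reaches from about 0.425 to 0.95 m from the base axis. Payload 4.7 kg.
Tool frame: the origin (TCP) lies on the centre line of the jaws, within the pads' length; the fingertips stand robot.nose_length ahead of it and the grasp point (between the pads) lies 8 mm behind it (robot.nose_length is the distance from the TCP to the fingertips, in m); z points along the fingers, y is the line along which they close (so a half turn about z gives the same grasp; the last joint's range is limited). The gripper opens to 85 mm and grips with 20 to 120 N. Pads are 22 mm wide; open, the fingers measure 114 mm over their backs; the gripper's body (76 mm by 85 mm) begins 54 mm behind the grasp point. The pads swing forward as they close: fully open they stand 13 mm farther back than shut.
Start: joints at [1.103, 0.469, -0.049, 1.532, 0.024, 1.141, -0.082], TCP at [0.287, -0.611, 0.242] pointing down, gripper open.
Joint ranges: [-2.59, 2.59], [-0.33, 1.99], [-1.39, 1.29], [0.1, 2.45], [-1.04, 4.18], [0.21, 1.99], [-2.66, 2.66]. Speed limits (rad/s): [2.57, 2.57, 3.14, 3.14, 3.14, 3.14, 3.14].

INTERFACE

Orientations are given as [roll, pitch, yaw] about the fixed x, y, z axes, in that order (R = Rz(yaw) Ry(pitch) Rx(roll)).
In Python, from plant import robot gives the robot as it stands. Calls block until the motion is done:
- robot.goto(position, orientation): joint-space move of the TCP to a pose.
- robot.move_straight(position, vel=0.15, attitude=None, contact_N=None): straight line of the TCP; attitude=None keeps the orientation; vel is the mean speed in m/s. With contact_N (N) it stops when the force on the tool has changed by that much, and returns True; else False.
- robot.move_joints(angles): joint-space move.
- robot.grip(opening, strength=None): opening from 0.0 (shut) to 1.0 (fully open); strength is the grip in N (None keeps the last); returns when the fingers have stopped.
- robot.sleep(seconds).
- robot.inverse_kinematics(position, orientation): joint angles nearest the present ones, or None.
- robot.sense(): the state.
- robot.grab_frame(name): name is "side" or "top" or "wrist"; returns a dict with "image" (400x640x3 uint8, red, green, blue), "range_z" (400x640 float32, m along the optical axis (not along the pixel's ray), 0 where there is no reading), "fx", "fy", "cx", "cy" (pixels), "dist_coeffs" ([k1, k2, p1, p2, k3] as OpenCV has them; the pictures are not rectified), "R" (3x3) and "t" (3): a world point X has camera coordinates R X + t. Camera axes: x right, y down, z forward; pixel columns grow to the right and rows downward; lengths in m; the calibration is good to about 2 mm. A picture is of the moment at which its call begins.
A pose or a line that the arm cannot do raises robot.IKError and nothing moves.
- robot.close_job(): hands the job in; it is judged then, once.
The state is a dict: "t": time; "joint_pos": joint angles; "joint_velocities": joint speeds; "effort": joint torques, N m; "tcp_pos": TCP position; "tcp_rot": TCP orientation; "wrist_force": force on the tool from outside, world axes, zero at the start; "torque": the same for the moment, N m; "opening": opening from 0.0 (shut) to 1.0 (fully open); "gripper_force": force on a finger pad.
Only numpy, scipy, OpenCV 4.12 (cv2) and the standard library are available. Lean on these libraries where they do the work, as an engineer would, in place of code of your own. Each camera call takes 0.05 s, during which the arm holds its last target. There are 200 camera calls.

## Working session

There is one attempt and no reset: what is moved stays moved. The work goes in short steps, each a Python script; the robot and the scene stay as the last script left them, time stands still between calls to the robot, and variables do not carry over. Pictures are saved under pics/ and viewed, at most 14 in all, crops included, and the job is handed in when it is done.

```bash
mkdir -p pics; ls
cat > h.py <<'E'
import numpy as np, cv2
from plant import robot
def save(f,n): cv2.imwrite('pics/'+n,cv2.cvtColor(f['image'],cv2.COLOR_RGB2BGR))
def K(f): return np.array([[f['fx'],0,f['cx']],[0,f['fy'],f['cy']],[0,0,1.]])
def und(f,uv): return cv2.undistortPoints(np.float64(uv).reshape(-1,1,2),K(f),np.float64(f['dist_coeffs'])).reshape(-1,2)
def plane(f,uv,z):
    d=np.c_[und(f,uv),np.ones(len(np.reshape(uv,(-1,2))))]@f['R']; c=-np.asarray(f['R']).T@f['t']
    return c+d*((z-c[2])/d[:,2])[:,None]
def cloud(f):
    v,u=np.mgrid[0:400,0:640]; uv=np.c_[u.ravel(),v.ravel()]
    n=und(f,uv); z=f['range_z'].ravel()
    P=(np.c_[n,np.ones(len(n))]*z[:,None]-f['t'])@f['R']; P[z<=0]=np.nan
    return P.reshape(400,640,3)
E
python3 - <<'E'
from h import *
for n in ('top','side','wrist'):
    f=robot.grab_frame(n); save(f,n+'0.png'); print(n,f['fx'],f['dist_coeffs'],-np.array(f['R']).T@f['t'],(f['range_z']>0).mean())
    np.save(n+'0.npy',f,allow_pickle=True)
print(robot.nose_length,robot.sense())
E
```

```text
pics
top 435.8678285119775 [-0.09006028  0.          0.          0.          0.        ] [ 0.36222021 -0.00793159  1.09868019] 0.996015625
side 372.57920765646384 [-0.01440109  0.          0.          0.          0.        ] [ 0.35949982 -0.66813456  0.52053369] 0.9883046875
wrist 302.6540297891817 [-0.03706359  0.          0.          0.          0.        ] [ 0.35857543 -0.57744634  0.37200013] 0.99603515625
0.011 {'t': 0.15, 'joint_pos': array([ 1.10308752,  0.46925871, -0.04861723,  1.53341394,  0.02411021,
        1.14102913, -0.08231597]), 'joint_velocities': array([-0.00074578, -0.00310575,  0.00097444, -0.00387303, -0.00133573,
        0.00082719,  0.00077943]), 'effort': array([-1.83863799e-04, -5.10765195e+01, -4.74138174e-02, -2.37977636e+01,
        1.06350792e-02,  5.37509710e-03, -1.34281049e-05]), 'tcp_pos': array([ 0.28662186, -0.6106421 ,  0.24150322]), 'tcp_rot': array([-3.14007022e+00,  4.83081641e-05,  4.38842510e-01]), 'wrist_force': array([ 0.78120336, -0.72058256, -0.14920909]), 'torque': array([ 0.01247849, -0.00070473,  0.05343881]), 'gripper_force': 0.0, 'opening': 0.9983752662883764}
```

View pics/top0.png

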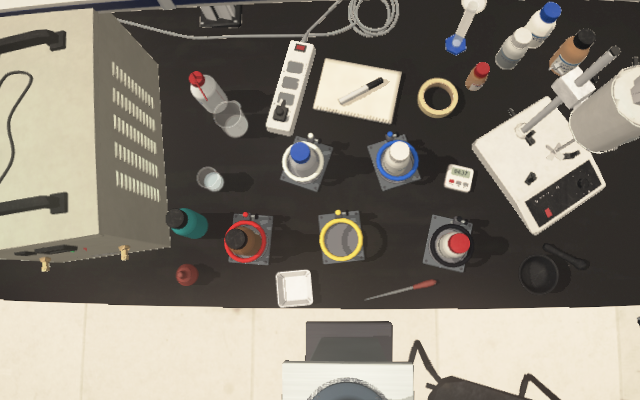

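View pics/side0.png

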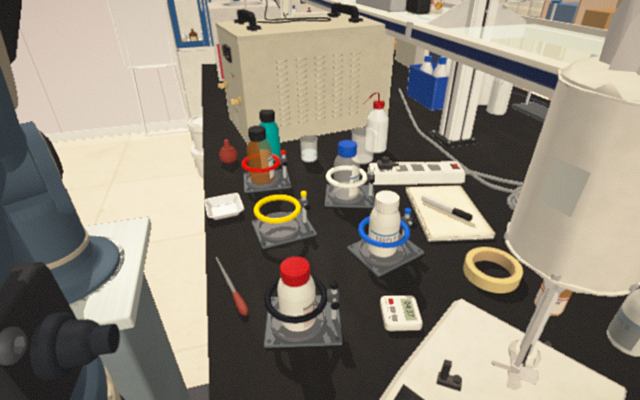

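Top: the blue bottle is in the white stand (302,160), white in blue (397,158), black in red (245,242) and red in black (450,243); the yellow spare (341,240) is empty. The beaker is at (210,180) and the turquoise look-alike at (188,222). Side view agrees. So two swaps are needed.

```bash
cat > meas.py <<'E'
from h import *
# approx px of stands: collar colour ring fit on plane z=.066
ST={'white':(302,160),'blue':(397,158),'red':(245,242),'black':(450,243),'spare':(341,240)}
def hsvmask(img,c):
    h,s,v=[a.astype(int) for a in cv2.split(cv2.cvtColor(img,cv2.COLOR_RGB2HSV))]
    return {'red':((h<8)|(h>172))&(s>150)&(v>90),'blue':(h>100)&(h<125)&(s>130)&(v>80),'spare':(h>20)&(h<35)&(s>140)&(v>120),
     'white':(s<45)&(v>170),'black':(v<50)}[c]
def fitcirc(p):
    A=np.c_[2*p,np.ones(len(p))]; s=np.linalg.lstsq(A,(p**2).sum(1),rcond=None)[0]
    return s[:2],np.sqrt(s[2]+s[:2]@s[:2])
def stand(f,C,c,cx):
    """ring pixels: right colour and depth-height near .066, circle fit, radius must be ~46.5 mm"""
    m=hsvmask(f['image'],c)&(abs(C[...,2]-.066)<.012)&(np.linalg.norm(C[...,:2]-cx,axis=2)<.065)
    v,u=np.nonzero(m); p=plane(f,np.c_[u,v],.066)[:,:2]
    for _ in range(4):
        ctr,r=fitcirc(p); d=abs(np.linalg.norm(p-ctr,axis=1)-r); p=p[d<max(.007,2*d.std())] if len(p)>20 else p
    return ctr,r,len(p)
def cap(f,C,cx,top,rad=.05):
    m=(abs(C[...,2]-top)<.008)&(np.linalg.norm(C[...,:2]-cx,axis=2)<rad)
    m=m.astype(np.uint8); v,u=np.nonzero(m)
    p=plane(f,np.c_[u,v],top)[:,:2]; c,r=cv2.minEnclosingCircle(p.astype(np.float32)*1000)
    return p.mean(0),np.array(c)/1000,r/1000,np.nanmedian(C[m>0,2]),len(p)
E
python3 - <<'E'
from meas import *
np.set_printoptions(precision=4,suppress=True)
f=np.load('top0.npy',allow_pickle=True).item(); C=cloud(f)
print('table z',np.nanmedian(C[170:200,330:360,2]))
T={'white':('blue',.151),'blue':('white',.139),'red':('black',.159),'black':('red',.129)}
for s,px in ST.items():
    cx=plane(f,[px],.066)[0,:2]; ctr,r,n=stand(f,C,s,cx); print(s,ctr,r,n,np.hypot(*ctr))
    if s in T: print('   ',T[s],*cap(f,C,ctr,T[s][1]))
for n,px,z in (('beaker',(210,180),.069),('turq',(180,220),.15),('beaker2',(230,120),.1),('stirrer',(600,100),.3)): print(n,plane(f,[px],z),C[px[1],px[0]])
for x in (.35,.45,.55,.65): # height map of obstacles
    pass
P=C.reshape(-1,3); P=P[np.isfinite(P).all(1)&(P[:,2]>.17)]
g=np.round(P[:,:2]/.1).astype(int)
for k in np.unique(g,axis=0): 
    q=P[(g==k).all(1)]; print(k*.1,q[:,2].max().round(2),len(q),end='; ')
E
```

```text
table z 0.0001207456187036562
white [0.639  0.1084] 0.04641453539986128 385 0.648163887909674
    ('blue', 0.151) [0.6382 0.1052] [0.6381 0.1048] 0.023404735565185547 0.15118423336768239 314
blue [ 0.6389 -0.1223] 0.04649494527830914 407 0.650472544416074
    ('white', 0.139) [ 0.6405 -0.1192] [ 0.6404 -0.1189] 0.023540502548217775 0.13910144529620358 314
red [0.4426 0.2469] 0.04657378964368009 432 0.5068289179175254
    ('black', 0.159) [0.4402 0.2452] [0.4403 0.2452] 0.02346624183654785 0.15946376744002055 346
black [ 0.431  -0.2452] 0.04630683765513965 444 0.49589270619041736
    ('red', 0.129) [ 0.4308 -0.2474] [ 0.4306 -0.247 ] 0.023081912994384765 0.12843460160677775 339
spare [0.4466 0.015 ] 0.046253956594104195 487 0.4468239062569986
beaker [[0.5925 0.3383 0.069 ]] [0.6022 0.3528 0.0257]
turq [[0.4827 0.3767 0.15  ]] [0.4825 0.3763 0.1509]
beaker2 [[0.7362 0.2854 0.1   ]] [0.7715 0.3132 0.0057]
stirrer [[ 0.6939 -0.4986  0.3   ]] [ 0.6477 -0.4304  0.4111]
[ 0.3 -0.6] 0.26 23; [0.4 0.5] 0.35 1616; [0.4 0.6] 0.35 1638; [0.4 0.7] 0.35 461; [0.4 0.8] 0.23 13; [0.5 0.5] 0.4 4547; [0.5 0.6] 0.4 2201; [0.5 0.7] 0.36 360; [ 0.6 -0.5] 0.49 1332; [ 0.6 -0.4] 0.48 2069; [0.6 0.5] 0.35 3617; [0.6 0.6] 0.36 2217; [0.6 0.7] 0.36 737; [ 0.7 -0.5] 0.48 531; [ 0.7 -0.4] 0.46 2296; [0.7 0.5] 0.35 3087; [0.7 0.6] 0.36 2059; [0.7 0.7] 0.36 1029; [ 0.8 -0.4] 0.33 38; [0.8 0.3] 0.19 42; [0.8 0.4] 0.19 15; [0.8 0.5] 0.35 2472; [0.8 0.6] 0.4 2204; [0.8 0.7] 0.4 1111; [ 0.9 -0.6] 0.33 35; [ 0.9 -0.5] 0.32 9; [ 0.9 -0.4] 0.33 1; [0.9 0. ] 0.32 20; [0.9 0.1] 0.33 100; [0.9 0.2] 0.34 204; [0.9 0.3] 0.36 343; [0.9 0.4] 0.36 469; [0.9 0.5] 0.37 2047; [0.9 0.6] 0.37 1312; [0.9 0.7] 0.37 1217; [ 1.  -0.3] 0.19 110;
```

Every collar fits r≈46.4 mm (46.5 expected), and the caps come out at r≈23.3 mm and at the heights they must have, so I'll start moving: red to the spare first.

```bash
cat > mv.py <<'E'
from h import *
S={'white':(.639,.1084),'blue':(.6389,-.1223),'red':(.4426,.2469),'black':(.431,-.2452),'spare':(.4466,.015)}
CAP={'blue':(.6382,.1050),'white':(.6405,-.1190),'black':(.4402,.2452),'red':(.4307,-.2472)}
H={'red':.120,'blue':.142,'white':.130,'black':.150}
D=.013 # TCP below cap top
def ori(p): return [np.pi,0,np.arctan2(p[1],p[0])+np.pi/2]
def st(m):
    s=robot.sense(); print(m,'t%.1f'%s['t'],'tcp',np.round(s['tcp_pos'],4),'open %.3f'%s['opening'],'gf %.1f'%s['gripper_force'],'F',np.round(s['wrist_force'],1),flush=True); return s
def go(p,z): robot.goto([*p,z],ori(p))
def pick(b,p):
    zt=.009+H[b]-D
    go(p,zt+.06); st('above')
    if robot.move_straight([*p,zt],vel=.1,contact_N=8): raise SystemExit(st('hit on descent'))
    robot.grip(.35,60); s=st('gripped')
    assert .45<s['opening']<.62 and s['gripper_force']>15
    robot.move_straight([*p,zt+.185],vel=.2); s=st('lifted'); assert s['gripper_force']>15
def place(b,p):
    z=.009+H[b]-D
    go(p,z+.185); s=st('over'); assert s['gripper_force']>15
    robot.move_straight([*p,z+.012],vel=.12); st('near floor')
    c=robot.move_straight([*p,z-.004],vel=.03,contact_N=5); s=st('floor contact %s dz %.4f'%(c,robot.sense()['tcp_pos'][2]-z))
    assert abs(s['tcp_pos'][2]-z)<.006
    robot.grip(1.0); robot.move_straight([*p,z+.07],vel=.15); st('released')
E
python3 - <<'E'
from mv import *
for p in S.values():
    for z in (.12,.35): assert robot.inverse_kinematics([*p,z],ori(p)) is not None,(p,z)
robot.move_straight([.30,-.42,.30],vel=.2); st('clear')
pick('red',CAP['red'])
E
```

```text
clear t1.3 tcp [ 0.2995 -0.421   0.2996] open 0.998 gf 0.0 F [ 0.4  0.4 -0.5]
above t2.3 tcp [ 0.4305 -0.2492  0.1765] open 1.001 gf 0.0 F [ 0.3 -1.  -1.4]
gripped t3.5 tcp [ 0.4315 -0.2476  0.1169] open 0.517 gf 60.7 F [-0.1 -0.9  5.7]
lifted t4.6 tcp [ 0.4297 -0.2468  0.2994] open 0.513 gf 61.4 F [-0.2 -0.  -2.9]
```

```bash
python3 - <<'E'
from mv import *
save(robot.grab_frame('side'),'side1.png')
place('red',S['spare'])
save(robot.grab_frame('side'),'side2.png')
E
python3 -c "
import cv2,numpy as np
a=cv2.imread('pics/side1.png');b=cv2.imread('pics/side2.png')
cv2.imwrite('pics/c.png',np.hstack([a[60:,150:550],b[60:,150:550]]))"
```

```text
over t5.6 tcp [0.4469 0.0129 0.3008] open 0.522 gf 61.5 F [-0.5 -0.  -2.3]
near floor t7.2 tcp [0.4471 0.015  0.1286] open 0.519 gf 61.4 F [-0.4 -0.3 -2. ]
floor contact True dz 0.0009 t7.7 tcp [0.447  0.0149 0.1169] open 0.517 gf 62.0 F [-0.1  0.2  4.8]
released t8.8 tcp [0.4461 0.0148 0.1855] open 1.000 gf 0.0 F [ 0.5  0.7 -0.1]
```

View pics/c.png

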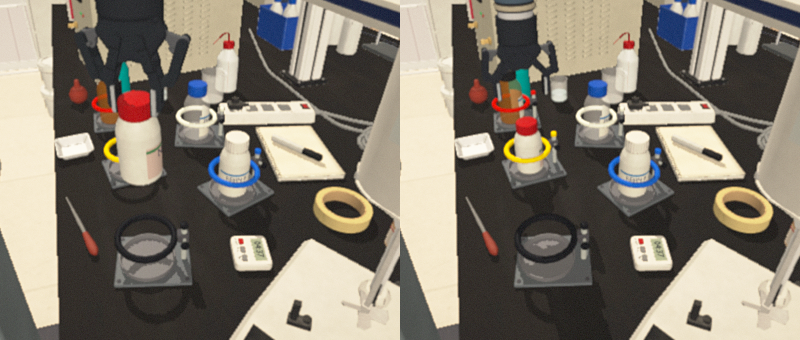

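Left: red bottle hanging upright in the fingers. Right: it stands upright in the yellow collar (about (525,140) in the crop), and the black collar is empty. Carrying on with this swap.

Run:
```python
from mv import *
pick('black',CAP['black']); place('black',S['black'])
pick('red',S['spare']); place('red',S['red'])
save(robot.grab_frame('side'),'side3.png')
```

```text
above t9.7 tcp [0.4405 0.2432 0.2051] open 0.998 gf 0.0 F [ 0.6 -0.8 -0.1]
gripped t10.9 tcp [0.4407 0.2458 0.1469] open 0.517 gf 61.5 F [-0.6 -0.1  6.3]
lifted t12.0 tcp [0.4395 0.2445 0.3295] open 0.515 gf 61.5 F [ 0.1  0.9 -3.8]
over t13.8 tcp [ 0.4317 -0.2437  0.3311] open 0.518 gf 61.4 F [-0.1  0.6 -2.7]
near floor t15.4 tcp [ 0.4315 -0.2454  0.1587] open 0.519 gf 61.4 F [-0.9 -0.7 -3. ]
floor contact True dz 0.0009 t15.8 tcp [ 0.4314 -0.2452  0.1469] open 0.519 gf 62.0 F [-0.4 -0.2  5.4]
released t16.9 tcp [ 0.4304 -0.2451  0.2155] open 1.005 gf 0.0 F [-0.3 -0.1 -0.2]
above t17.9 tcp [0.4469 0.0134 0.1758] open 0.999 gf 0.0 F [0.7 0.3 0.1]
gripped t19.1 tcp [0.4474 0.0151 0.1168] open 0.516 gf 60.6 F [-0.1 -0.8  6.3]
lifted t20.2 tcp [0.4456 0.0148 0.2997] open 0.519 gf 61.4 F [-0.5  0.9 -3.2]
over t21.1 tcp [0.4432 0.245  0.3001] open 0.517 gf 61.5 F [-0.2  0.  -2.5]
near floor t22.7 tcp [0.443  0.2472 0.1287] open 0.519 gf 61.5 F [-0.1 -0.5 -3. ]
floor contact True dz 0.0009 t23.2 tcp [0.4429 0.247  0.1169] open 0.518 gf 62.1 F [ 0.3 -0.   4.7]
released t24.3 tcp [0.4424 0.2463 0.1855] open 1.003 gf 0.0 F [ 0.3 -0.2  0. ]
```

Run:
```python
from mv import *
go(S['red'],.26)
pick('white',CAP['white']); place('white',S['spare'])
pick('blue',CAP['blue']); place('blue',S['blue'])
pick('white',S['spare']); place('white',S['white'])
go(S['white'],.30); robot.move_straight([.47,.12,.33],vel=.2); robot.goto([.30,-.42,.30],ori((.3,-.42))); st('away')
for n in ('top','side'):
    f=robot.grab_frame(n); save(f,n+'9.png'); np.save(n+'9.npy',f,allow_pickle=True)
from meas import cap
f=np.load('top9.npy',allow_pickle=True).item(); C=cloud(f)
for b in H:
    m,c,r,z,n=cap(f,C,np.array(S[b]),H[b]+.009); print(b,'off mm',np.round((m-S[b])*1000,1),'r',round(r,4),'top',z-.009-H[b],n)
```

```text
above t26.3 tcp [ 0.6406 -0.1161  0.1869] open 1.004 gf 0.0 F [ 0.1 -0.7 -0.4]
gripped t27.5 tcp [ 0.6413 -0.119   0.127 ] open 0.514 gf 61.7 F [0.3 0.1 3.8]
lifted t28.6 tcp [ 0.6396 -0.1193  0.3092] open 0.515 gf 61.4 F [-0.6 -0.3 -2.2]
over t29.5 tcp [0.4478 0.0138 0.3114] open 0.521 gf 61.3 F [ 0.7 -0.2 -2.1]
near floor t31.1 tcp [0.4471 0.0151 0.1386] open 0.517 gf 61.3 F [ 0.5  0.6 -2. ]
floor contact True dz 0.0009 t31.5 tcp [0.447  0.0149 0.1269] open 0.517 gf 62.0 F [-0.7 -0.6  5.3]
released t32.6 tcp [0.4461 0.0146 0.1955] open 1.001 gf 0.0 F [ 0.4 -0.5  0.7]
above t33.5 tcp [0.637  0.1046 0.197 ] open 1.006 gf 0.0 F [ 0.4 -0.1  0.3]
gripped t34.7 tcp [0.6387 0.1053 0.139 ] open 0.518 gf 62.0 F [-0.1 -0.7  4.3]
lifted t35.8 tcp [0.6374 0.1043 0.321 ] open 0.520 gf 61.8 F [-0.2 -0.9 -5.9]
over t36.7 tcp [ 0.6387 -0.1214  0.3226] open 0.516 gf 61.8 F [ 0.5  1.3 -4.9]
near floor t38.3 tcp [ 0.6395 -0.1222  0.1509] open 0.516 gf 61.8 F [-0.6  0.1 -5.5]
floor contact True dz 0.0010 t38.7 tcp [ 0.6392 -0.1224  0.139 ] open 0.514 gf 62.5 F [0.6 0.2 4.6]
released t39.8 tcp [ 0.6384
[... 255 characters left out ...]
0.516 gf 61.4 F [-0.2  0.8 -3.1]
over t43.9 tcp [0.6383 0.1083 0.3102] open 0.518 gf 61.4 F [ 0.   0.1 -1.9]
near floor t45.5 tcp [0.6394 0.1087 0.1389] open 0.518 gf 61.4 F [ 0.5 -0.6 -1.8]
floor contact True dz 0.0009 t45.9 tcp [0.6393 0.1085 0.1269] open 0.517 gf 62.1 F [-0.  -0.2  4.6]
released t47.0 tcp [0.6387 0.108  0.1955] open 1.001 gf 0.0 F [-0.7 -1.  -0.1]
away t50.6 tcp [ 0.3013 -0.4189  0.3002] open 0.999 gf 0.0 F [-0.5 -0.2  0.4]
red off mm [2.7 0.3] r 0.0233 top 0.00045979726384078046 319
blue off mm [0.1 2.3] r 0.0235 top -2.9880877837340503e-05 326
white off mm [ 0.8 -2.5] r 0.0235 top 1.808777119960414e-05 302
black off mm [-2.5  2.8] r 0.0235 top -0.0005167804125028874 366
```

View pics/top9.png

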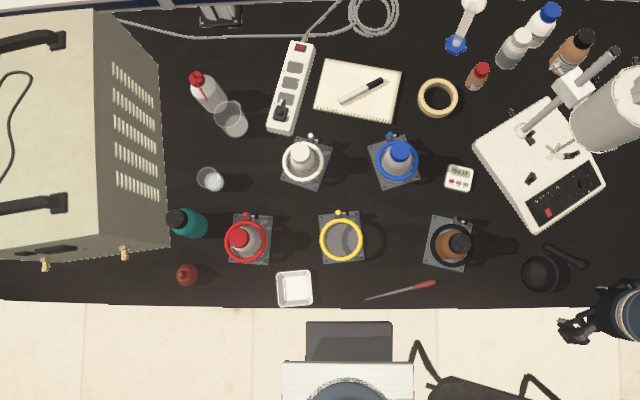

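View pics/side9.png

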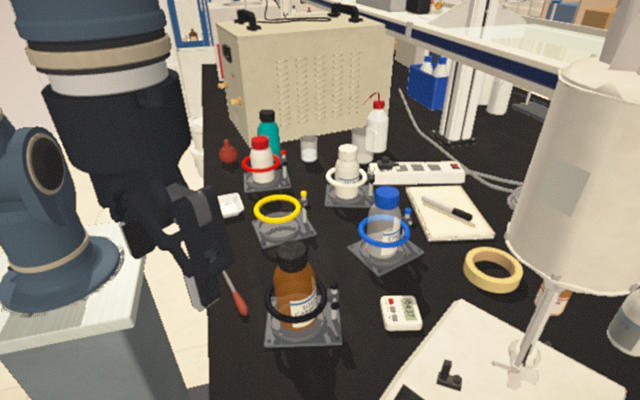

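Both views show every bottle upright in the collar of its cap's colour (top: red 245,240; white 302,160; blue 398,155; black 453,245). The spare (341,240) is empty and the beaker (210,180) unmoved. Offsets are under 4 mm, the heights are right, and the robot is clear of everything.

```bash
python3 -c "
from plant import robot
print(robot.close_job())"
```

```text
the job is handed in; nothing more can be done
None
```

The job is handed in at about 51 s of the 134 s allowed: all four bottles stand upright in the stands matching their caps (camera shows each within 4 mm of its stand's axis), the spare is empty and the beaker is where it was; no verdict was returned.

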